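Refit the turning handle of the dry-food dispenser and open it

ROBOT

A 6-joint arm with a two-finger parallel gripper is mounted at the origin on a cart in front of the work surface, level with it; the furniture and walls round the work are solid. World frame = base frame: x ahead of the robot, y to its left, z up, the work surface at z = 0. Lengths are in m, angles in rad, forces in N, time in s.
With the tool pointing down it reaches from about 0.25 to 0.725 m from the base axis. Payload 4 kg.
Tool frame: the origin (TCP) lies at the very end of the fingers, on their centre line; the grasp point (between the pads) lies 19 mm behind it; z points along the fingers, y is the line along which they close (so a half turn about z gives the same grasp; the last joint's range is limited). The gripper opens to 85 mm and grips with 20 to 120 N. Pads are 22 mm wide; open, the fingers measure 114 mm over their backs; the gripper's body (76 mm by 85 mm) begins 54 mm behind the grasp point. The pads swing forward as they close: fully open they stand 13 mm farther back than shut.
Start: joints at [1.151, 0.241, 0.005, 1.335, 0, 1.571], TCP at [0.204, 0.457, 0.197] pointing down, gripper open.
Joint ranges: [-2.72, 2.72], [-1.05, 1.87], [-1.09, 1.28], [-1.99, 2.15], [-1.42, 1.44], [-3.14, 3.14]. Speed limits (rad/s): [2.79, 2.79, 3.14, 3.14, 3.14, 3.14].

INTERFACE

Orientations are given as a unit quaternion [x, y, z, w].
In Python, from workcell import bot gives the robot as it stands.
- The arm moves only by the tool carry_out, never from a script. Its argument "increments" is one flat list of numbers, 5 for each row, row after row: the finger opening in cm, from 0 to 8.54, then the shift along the tool's x, y, z in cm, then the turn about the tool's z in rad. A call has exactly 5 rows; each row shifts and turns the commanded pose from where the row before left it, along the tool's axes as they then stand; what a row does not reach is not made up. A row lasts 1/8 s, in which the tool goes at most 62.5 mm and 10.7 degrees, less where a joint would pass 70% of its speed; a pose out of reach is approached as far as the arm can. A call with a gripper value outside its range is refused whole. The fingers move at their own pace and stop on an object; the grip force is fixed at half the most. Time passes only in rows, so rows that do not move let the fingers close, or fill a call up. It gives the time, the measured TCP pose, the force, the opening and the grip force at its end, in the units of the state.
- bot.get_obs(): the state, without advancing time (a new reading comes with each control period).
- bot.camera(name): name is "scene" or "side" or "wrist"; returns a dict with "pixels" (400x640x3 uint8, blue, green, red), "range_z" (400x640 float32, m along the optical axis (not along the pixel's ray), 0 where there is no reading), "mtx" (3x3 intrinsics, pixels), "D" ([k1, k2, p1, p2, k3] as OpenCV has them; the pictures are not rectified), "eye" and "attitude" of the camera in the world. Camera axes: x right, y down, z forward; pixel columns grow to the right and rows downward; lengths in m; the calibration is good to about 2 mm. A picture is of the moment at which its call begins.
- bot.job_done(): hands the job in; it is judged then, once.
Trained networks look in a picture, given as the dict that the camera call returned (one of the last four; its "shot" number tells which), for a name from the list of things; names that differ only in an ending like _2 or _b are one class to them, and where a whole thing is asked for, a point or a joint stands for the part that bears it (a point fixed in the world has none). Each returns a list of dicts, best first, with "p" (0 to 1); they miss things now and then, are a little off and sometimes report something else, mostly with a low value. They report only what shows in the picture. A call takes as long as a camera call. They do not tell look-alikes from the thing itself.
- bot.find_in(picture, name): "xyz" ([x, y, z] in m, in the coordinates of the camera as it stood for that picture, good to about 4 mm: the middle of the surface that is visible of it).
- bot.regions_of(picture, name): "mask" (400x640 bool, what is visible of it).
- bot.place_of(picture, name): "xyz" ([x, y, z] in m, in the coordinates of the camera as it stood for that picture, good to about 4 mm: a listed point, or the origin of a listed thing).
The state is a dict: "clock": time; "joint_pos": joint angles; "joint_vel": joint speeds; "tau": joint torques, N m; "eef_pos": TCP position; "tool_rot": TCP orientation; "ft_force": force on the tool from outside, world axes, zero at the start; "ft_torque": the same for the moment, N m; "grip_width": finger opening in m; "grasp_force": force on a finger pad.
Only numpy, scipy, OpenCV 4.12 (cv2) and the standard library are available. Lean on these libraries where they do the work, as an engineer would, in place of code of your own. Each camera call takes 0.05 s, during which the arm holds its last target. There are 200 camera calls.

TASK

The blue turning handle of the white dry-food dispenser has been taken off for washing and stands on the worktop. Put it on the dispenser's sloping drive shaft, turn it until its splines mesh with the orange teeth and push it fully home; then turn it clockwise (as seen from above, looking at the handle) until the drive comes up against its stop, pointer at the green dot, and let go, leaving the handle fully home. Do not shift the pot, the mug or the honey jar.

Things in the scene. Friction and masses are not known exactly. Their poses are not given: they have to be found in the camera images.
- handle_grip (a point): Grip point of the loose blue handle (74 mm tall, 0.12 kg, standing upright, z up): mid-wing, 55 mm above its underside. Wing: 50 mm long along x, 14 mm thick along y, from 32 to 74 mm above the underside; pinch it across its thickness. Below it a round hub, 47 mm diameter, 32 mm high.
- handle_foot (a point): Centre of the handle's underside, 55 mm below handle_grip, same axes. The hub is hollow from here, 26 mm deep: a cross of two 12 mm wide slots, one along x (the wing's direction), one along y. It meshes in four positions a quarter turn apart: wing in line with or square to the drive's pointer; then about 10 degrees of play either way and 1.2 mm sideways.
- drive_seat (a point): Centre of the top of the drive's black collar (68 mm diameter), on the shaft axis, 145 mm above the worktop; the handle's underside rests here when home. z: along the shaft outwards, 30 degrees from vertical, leaning to the robot side. x: along the tooth at the white pointer line, turning with the drive. An unmeshed handle rides on the teeth 12 mm above the seat.
- pilot_tip (a point): Tip of the round steel pilot on the shaft axis, 24 mm above drive_seat, same axes. The pilot is 14.6 mm in diameter, tapering over its last 9 mm to 3 mm. Round its foot stand four orange teeth along +-x and +-y, 7 mm wide, reaching 15 mm from the axis, 12 mm high above the seat, with rounded crests.
- drive (a joint): Drive angle (rad): 0 with the pointer at the red dot (upper left), growing clockwise for one who looks down on the collar (a turn about minus z of drive_seat) to a hard stop at 1.25, pointer at the green dot (upper right). Friction of about 0.10 N m holds it where it is left. It starts between 0.1 and 0.55.
- dispenser: White wedge-shaped dispenser, fixed to the worktop, 175 mm deep, 120 mm wide; origin on the worktop straight below drive_seat, x to its rear, z up. A spout stands out 42 mm in front, with the pot below; behind, a short clear hopper, its top 244 mm above the worktop, begins 53 mm from the shaft axis at the collar, leaning away to 85 mm at its lid.
- pot: Bystander: white stoneware pot with blue fish, 92 mm diameter, 75 mm high, under the spout; origin at the centre of its underside.
- mug: Bystander: cream striped mug, 82 mm diameter, 94 mm high, handle adds 38 mm; origin at the centre of its underside.
- honey: Bystander: honey jar with red lid, 60 mm diameter, 86 mm high; origin at the centre of its underside.
Not all that is in view belongs to the job. There is more than one size of the dispenser; the one meant has the size given above. Of the things shaped like the part that bears handle_grip, the blue one is meant.

How it is judged:
On the way, in this order (a step that is already met when the one before it is completed fails the run):
1. the handle is meshed and fully home on the drive (underside within 3 mm of the collar), the drive not yet at its stop (z of handle_foot in the frame of drive_seat between -0.003 and 0.003 m and distance between handle_foot and drive_seat below 0.0045 m and angle between the z axis of handle_foot and the z axis of drive_seat, either way round below 0.1 rad and value of joint drive below 1 rad), for 0.2 s.
2. the drive is turned clockwise to its stop (above 1.12 rad) with the handle still home (z of handle_foot in the frame of drive_seat between -0.003 and 0.003 m and distance between handle_foot and drive_seat below 0.0045 m and angle between the z axis of handle_foot and the z axis of drive_seat, either way round below 0.1 rad and value of joint drive above 1.12 rad), for 0.2 s.
At the end, for the whole second after the job is handed in: The handle sits fully home on the drive (underside within 3 mm of the collar along the axis, centres within 4.5 mm, axes within 0.10 rad), the drive stands at its stop (above 1.12 of 1.25 rad) and is at rest (all of step 2 and velocity of joint drive between -0.05 and 0.05 rad/s); the robot touches nothing.
It fails at once if the pot is shifted by more than 30 mm (distance of pot from where it was at the start of the episode above 0.03 m).
It fails at once if the mug is shifted by more than 30 mm (distance of mug from where it was at the start of the episode above 0.03 m).
It fails at once if the honey jar is shifted by more than 30 mm (distance of honey from where it was at the start of the episode above 0.03 m).
It also fails if it takes over 48 s, if anything falls off the work surface, if the arm or the gripper's body presses on something with over 40 N, if the wrist force passes 120 N, or if a joint passes its speed limit or range.

## Working session

There is one attempt and no reset: what is moved stays moved. The work goes in short steps, Python scripts to look and compute and a tool call to move; the robot and the scene stay as the last step left them, time stands still between calls to the robot, and variables do not carry over. Pictures are saved under pics/ and viewed, at most 10 in all, crops included, and the job is handed in when it is done.

Besides the shell and the picture viewer there is one more tool, called as a command line: name --argument value ..., lists and objects as JSON in quotes. carry_out: Moves the arm, as the interface text tells. Its arguments: {"type":"object","properties":{"increments":{"type":"array","items":{"type":"number"}}},"required":["increments"]}

```bash
mkdir -p pics; ls; cat > h.py <<'E'
import numpy as np, cv2
from scipy.spatial.transform import Rotation as R
from workcell import bot
def att(p):
    a=np.array(p["attitude"],float)
    return a if a.shape==(3,3) else R.from_quat(a).as_matrix()
def w(p,x): return att(p)@np.array(x)+np.array(p["eye"])
def cloud(p,mask):
    v,u=np.nonzero(mask&(p["range_z"]>0)); z=p["range_z"][v,u]
    n=cv2.undistortPoints(np.stack([u,v],1).astype(float)[:,None],p["mtx"],np.array(p["D"]))[:,0]
    return (np.c_[n*z[:,None],z])@att(p).T+np.array(p["eye"]), np.c_[u,v]
def px(p,X):
    Rm=att(p).T; t=-Rm@np.array(p["eye"])
    return cv2.projectPoints(np.array(X,float).reshape(-1,1,3),cv2.Rodrigues(Rm)[0],t,p["mtx"],np.array(p["D"]))[0][:,0]
E
python3 - <<'E'
from h import *
np.set_printoptions(precision=3,suppress=True)
o=bot.get_obs(); print({k:np.round(v,3) for k,v in o.items()})
for c in ("scene","side"):
    p=bot.camera(c); cv2.imwrite(f"pics/{c}0.png",p["pixels"]); print(c,p["eye"],p["attitude"])
    for n in ("handle_grip","handle_foot","drive_seat","pilot_tip","dispenser","pot","mug","honey"):
        print(n,[(np.round(w(p,d["xyz"]),3),round(d["p"],2),px(p,w(p,d["xyz"])).astype(int).tolist()) for d in bot.place_of(p,n)[:3]])
E
```

```text
pics
{'clock': np.float64(0.0), 'joint_pos': array([ 1.151,  0.241,  0.004,  1.335, -0.   ,  1.571]), 'joint_vel': array([ 0.001, -0.001, -0.001, -0.001, -0.001, -0.001]), 'tau': array([  0.001, -37.232,  25.241,   0.017,  -0.   ,   0.   ]), 'eef_pos': array([0.203, 0.456, 0.196]), 'tool_rot': array([ 0.208,  0.978, -0.001, -0.   ]), 'ft_force': array([-0.378,  0.729,  0.253]), 'ft_torque': array([ 0.027, -0.014,  0.017]), 'grasp_force': np.float64(0.0), 'grip_width': np.float64(0.085)}
scene [0.808 0.811 0.666] [ 0.142  0.845 -0.511 -0.076]
handle_grip [(array([0.486, 0.295, 0.06 ]), 0.7, [[402, 324]]), (array([0.444, 0.203, 0.056]), 0.69, [[399, 294]])]
handle_foot [(array([0.442, 0.203, 0.001]), 0.91, [[398, 311]]), (array([ 0.483,  0.296, -0.003]), 0.62, [[401, 344]])]
drive_seat [(array([ 0.516, -0.072,  0.144]), 0.61, [[333, 214]])]
pilot_tip [(array([ 0.505, -0.073,  0.165]), 0.57, [[337, 207]])]
dispenser [(array([ 0.418, -0.578,  0.003]), 0.75, [[317, 185]]), (array([ 0.521, -0.072, -0.001]), 0.65, [[332, 256]])]
pot [(array([ 0.391, -0.099,  0.001]), 0.74, [[368, 243]])]
mu
[... 258 characters left out ...]
07, 0.056]), 0.55, [[246, 245]]), (array([ 0.446,  0.203, -0.005]), 0.17, [[249, 258]])]
handle_foot [(array([ 0.444,  0.205, -0.006]), 0.81, [[248, 259]]), (array([0.484, 0.296, 0.003]), 0.58, [[220, 260]]), (array([ 0.389, -0.094,  0.001]), 0.42, [[327, 239]])]
drive_seat [(array([ 0.421, -0.579,  0.106]), 0.6, [[419, 178]])]
pilot_tip [(array([ 0.508, -0.069,  0.17 ]), 0.74, [[304, 188]]), (array([ 0.411, -0.583,  0.128]), 0.59, [[422, 174]])]
dispenser [(array([ 0.421, -0.58 , -0.006]), 0.79, [[416, 201]]), (array([ 0.516, -0.069,  0.   ]), 0.55, [[303, 226]])]
pot [(array([ 0.391, -0.095,  0.   ]), 0.74, [[327, 239]])]
mug []
honey [(array([ 0.604,  0.145, -0.001]), 0.87, [[244, 232]])]
```

View pics/scene0.png

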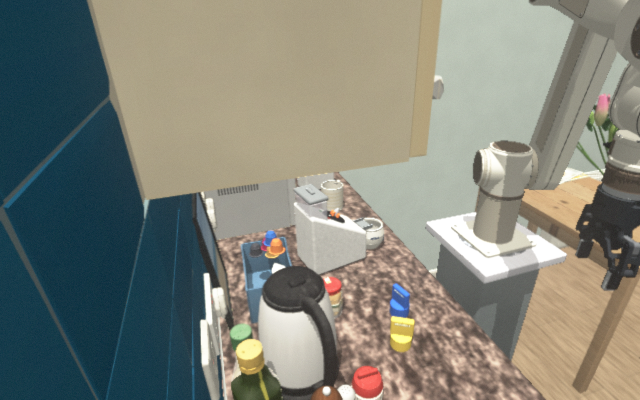

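View pics/side0.png

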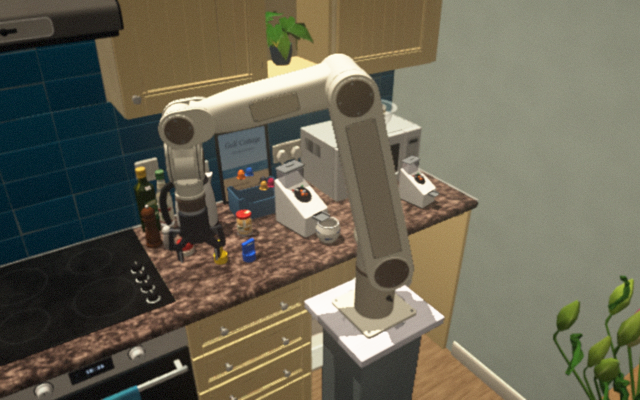

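Scene view: the blue handle is at about (400,300), with a yellow decoy at (402,330). The right dispenser is the larger, nearer one at (330,235), with the pot in front at (370,233). The side view agrees: blue at (248,250), dispenser at (300,205). The small far dispenser is a decoy. Next I'll measure the wing direction and the dispenser yaw.

```bash
python3 - <<'E'
from h import *
np.set_printoptions(precision=3,suppress=True)
for c in ("scene","side"):
    p=bot.camera(c); g=p["pixels"]; hsv=cv2.cvtColor(g,cv2.COLOR_BGR2HSV)
    X,uv=cloud(p,np.ones(g.shape[:2],bool)); H=hsv[uv[:,1],uv[:,0]].astype(int)
    near=np.hypot(X[:,0]-.444,X[:,1]-.204)<.05
    b=near&(abs(H[:,0]-112)<12)&(H[:,1]>120)
    B=X[b]; print(c,"blue",b.sum(),B.min(0),B.max(0))
    T=B[B[:,2]>.069]; 
    if len(T)>8:
        r=cv2.minAreaRect((T[:,:2]*1000).astype(np.float32)); print("top",len(T),r); 
        u,s,v=np.linalg.svd(T[:,:2]-T[:,:2].mean(0)); print(T.mean(0),v[0],np.degrees(np.arctan2(v[0][1],v[0][0])))
    # dispenser
    for d in bot.regions_of(p,"dispenser"):
        M,_=cloud(p,d["mask"]); 
        if np.hypot(*(np.median(M[:,:2],0)-[.52,-.07]))>.15: continue
        r=cv2.minAreaRect((M[(M[:,2]>.01)&(M[:,2]<.3)][:,:2]*1000).astype(np.float32)); print("disp",d["p"],len(M),r,M.min(0),M.max(0))
        # normals: plane histogram via ransac for vertical planes
        rng=np.random.default_rng(0); best=[]
        Q=M[(M[:,2]>.02)]
        for it in range(600):
            a=Q[rng.choice(len(Q),3,False)]; n=np.cross(a[1]-a[0],a[2]-a[0]); l=np.linalg.norm(n)
            if l<1e-4: continue
            n/=l; k=(abs((Q-a[0])@n)<.0025).sum(); best.append((k,*(n*np.sign(n[2]+1e-9))))
        best.sort(reverse=True); print(np.array(best[:40:5]))
E
```

```text
scene blue 444 [ 0.431  0.156 -0.   ] [0.468 0.231 0.076]
top 88 ((444.12054443359375, 207.1057586669922), (14.134664535522461, 48.56597900390625), 14.81138801574707)
[0.445 0.208 0.073] [-0.254  0.967] 104.72683206772837
disp 0.8 4498 ((471.2449645996094, -268.6220703125), (602.1182250976562, 238.28451538085938), 78.7804183959961) [ 0.376 -0.609 -0.001] [0.627 0.013 0.246]
[[1827.      -0.19     0.982    0.012]
 [1744.       0.185   -0.983    0.018]
 [1654.      -0.178    0.984    0.02 ]
 [1482.       0.166   -0.986    0.029]
 [1409.       0.217   -0.976    0.02 ]
 [1311.      -0.189    0.982    0.009]
 [1276.       0.196   -0.98     0.027]
 [1256.      -0.234    0.972    0.022]]
side blue 214 [ 0.416  0.182 -0.   ] [0.455 0.23  0.08 ]
top 39 ((441.3337097167969, 204.2081756591797), (20.182769775390625, 49.20563507080078), 13.957183837890625)
[0.44  0.207 0.073] [ 0.29  -0.957] -73.15622813531377
disp 0.85 2782 ((649.0362548828125, -108.89382934570312), (186.2925262451172, 507.2201843261719), 70.39080810546875) [ 0.395 -0.278 -0.006] [0.884 0.011 0.247]
[[526.      0.172  -0.985   0.002]
 [469.      0.187  -0.982   0.024]
 [421.      0.15   -0.988   0.039]
 [402.     -0.241   0.966   0.095]
 [377.     -0.505  -0.014   0.863]
 [359.     -0.568  -0.053   0.821]
 [351.     -0.534   0.012   0.846]
 [341.     -0.291   0.951   0.105]]
```

carry_out --increments '[8.5,-4.6,-1.87,0,0,8.5,-4.6,-1.87,0,0,8.5,-4.6,-1.87,0,0,8.5,-4.6,-1.87,0,0,8.5,-4.6,-1.87,0,0]'

```text
clock: 1.72
eef_pos: [0.3767, 0.2763, 0.1967]
tool_rot: [0.208, 0.978, 0.0, 0.0]
ft_force: [0.8, 0.3, -0.0]
grip_width: 0.0848
grasp_force: 0.0
```

carry_out --increments '[8.5,-4.6,-1.87,0,0,8.5,-4.5,-1.83,0,0,8.5,0,0,0,0.179,8.5,0,0,0,0.179,8.5,0,0,0,0.179]'

```text
clock: 2.35
eef_pos: [0.4439, 0.2063, 0.1964]
tool_rot: [0.463, 0.886, -0.0, -0.0]
ft_force: [0.1, 0.2, 0.4]
grip_width: 0.0851
grasp_force: 0.0
```

carry_out --increments '[8.5,0,0,0,0.179,8.5,0,0,0,0.179,8.5,0,0,0,0,8.5,0,0,0,0,8.5,0,0,0,0]'

```text
clock: 2.98
eef_pos: [0.4437, 0.2066, 0.1965]
tool_rot: [0.611, 0.792, 0.0, 0.0]
ft_force: [-0.1, 0.7, 1.4]
grip_width: 0.085
grasp_force: 0.0
```

```bash
cat >> h.py <<'E'
def rel(X):
    o=bot.get_obs(); return R.from_quat(o["tool_rot"]).as_matrix().T@(np.array(X)-o["eef_pos"])*100
def blue(p,c=(.444,.206),zt=.069):
    hsv=cv2.cvtColor(p["pixels"],cv2.COLOR_BGR2HSV).astype(int)
    X,uv=cloud(p,(abs(hsv[...,0]-112)<12)&(hsv[...,1]>120))
    return X[np.hypot(X[:,0]-c[0],X[:,1]-c[1])<.05]
E
python3 - <<'E'
from h import *
np.set_printoptions(precision=3,suppress=True)
o=bot.get_obs(); print(o["clock"],o["eef_pos"],o["tool_rot"],o["joint_pos"],R.from_quat(o["tool_rot"]).as_matrix())
p=bot.camera("wrist"); cv2.imwrite("pics/w1.png",p["pixels"]); print(p["eye"])
B=blue(p); T=B[B[:,2]>.069]; print(len(B),len(T))
if len(T)>8:
    r=cv2.minAreaRect((T[:,:2]*1000).astype(np.float32)); print(r, rel([r[0][0]/1000,r[0][1]/1000,.037]))
for n in ("handle_grip","handle_foot"): print(n,[(w(p,d["xyz"]),d["p"]) for d in bot.place_of(p,n)])
E
```

```text
2.975 [0.444 0.207 0.197] [0.611 0.792 0.    0.   ] [ 0.436  0.22  -0.022  1.329  0.     1.749] [[-0.255  0.967  0.   ]
 [ 0.967  0.255  0.   ]
 [ 0.     0.    -1.   ]]
[0.424 0.278 0.373]
1236 507
((443.0502624511719, 204.6746063232422), (13.37372875213623, 48.1397819519043), 15.118687629699707) [-0.172 -0.117 15.953]
handle_grip [(array([0.448, 0.197, 0.052]), 0.91)]
handle_foot [(array([0.485, 0.293, 0.001]), 0.94), (array([ 0.447,  0.205, -0.001]), 0.79)]
```

carry_out --increments '[8.5,-0.17,-0.1,5,0,8.5,0,0,5,0,8.5,0,0,4,0,8.5,0,0,1.9,0,8.5,0,0,0,0]'

```text
clock: 3.75
eef_pos: [0.4417, 0.204, 0.036]
tool_rot: [0.611, 0.792, -0.002, -0.001]
ft_force: [-0.9, 0.5, 0.3]
grip_width: 0.0847
grasp_force: 0.0
```

carry_out --increments '[0.5,0,0,0,0,0.5,0,0,0,0,0.5,0,0,0,0,0.5,0,0,0,0,0.5,0,0,0,0]'

```text
clock: 4.38
eef_pos: [0.4439, 0.205, 0.0382]
tool_rot: [0.611, 0.792, 0.001, 0.0]
ft_force: [0.1, -0.8, 2.9]
grip_width: 0.0095
grasp_force: 58.7
```

carry_out --increments '[0.5,0,0,-2,0,0.5,0,0,-4,0,0.5,0,0,-5,0,0.5,0,0,-5,0,0.5,0,0,-5,0]'

```text
clock: 5.0
eef_pos: [0.4425, 0.2044, 0.2486]
tool_rot: [0.611, 0.792, -0.001, -0.0]
ft_force: [0.5, 0.3, -2.1]
grip_width: 0.0094
grasp_force: 58.7
```

```bash
python3 - <<'E'
from h import *
np.set_printoptions(precision=3,suppress=True)
o=bot.get_obs(); print(o["clock"],o["eef_pos"],o["joint_pos"],o["ft_force"],o["grip_width"])
p=bot.camera("side"); X,uv=cloud(p,np.ones((400,640),bool)); cv2.imwrite("pics/side1.png",p["pixels"])
for y0 in np.arange(-.3,.5,.1):
    s=(abs(X[:,1]-y0)<.05)&(X[:,0]>.4)
    out=[]
    for z0 in np.arange(0.05,1.0,.1):
        q=X[s&(abs(X[:,2]-z0)<.05)]; out.append(np.percentile(q[:,0],2).round(2) if len(q)>5 else None)
    print(round(y0,1),[None if a is None else float(a) for a in out])
B=blue(p,(o["eef_pos"][0],o["eef_pos"][1])); print(len(B),B.min(0),B.max(0))
E
```

```text
5.0 [0.443 0.204 0.249] [0.433 0.2   0.088 1.46  0.    1.747] [ 0.532  0.264 -2.079] 0.009363765955028107
-0.3 [0.67, 0.71, 0.74, 0.86, 0.86, 0.83, 0.6, 0.6, 0.6, None]
-0.2 [0.57, 0.83, 0.86, 0.86, 0.86, None, 0.71, 0.74, None, None]
-0.1 [0.4, 0.46, 0.56, 0.86, 0.86, None, 0.65, 0.64, None, None]
0.0 [0.41, 0.46, 0.55, 0.86, None, 0.59, 0.6, 0.6, 0.6, None]
0.1 [0.41, 0.72, 0.85, 0.86, 0.86, 0.6, 0.6, 0.6, 0.6, None]
0.2 [0.41, 0.65, 0.42, 0.4, 0.4, 0.4, 0.4, 0.4, 0.6, None]
0.3 [0.41, 0.64, 0.66, 0.86, 0.86, 0.45, 0.44, 0.44, 0.6, None]
0.4 [0.41, 0.68, 0.68, 0.86, 0.86, 0.6, 0.6, 0.6, 0.6, None]
248 [0.411 0.181 0.213] [0.454 0.229 0.342]
```

View pics/side1.png

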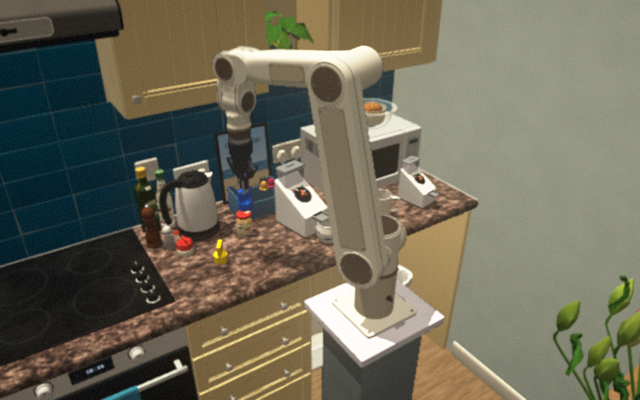

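Handle held under the gripper (245,200), away from the counter. The moves can't tilt the tool directly. I'll try the upper reach limit: joint 4 saturates there, so the tool should be forced to pitch forward. I'll do it in the dispenser's azimuth plane.

carry_out --increments '[0.5,-2.8,-2.53,-4,0,0.5,-2.8,-2.53,-4,0,0.5,-2.8,-2.53,-4,0,0.5,-2.8,-2.53,-4,0,0.5,0,0,-4,0]'

```text
clock: 5.68
eef_pos: [0.3721, 0.0689, 0.4492]
tool_rot: [0.612, 0.791, 0.0, 0.0]
ft_force: [0.6, 1.0, -2.0]
grip_width: 0.0094
grasp_force: 58.8
```

carry_out --increments '[0.5,0,0,-2,0,0.5,0,0,-2,0,0.5,0,0,-2,0,0.5,0,0,-2,0,0.5,0,0,0,0]'

```text
clock: 6.3
eef_pos: [0.373, 0.0706, 0.5157]
tool_rot: [0.611, 0.792, 0.005, 0.004]
ft_force: [0.4, 0.3, -1.7]
grip_width: 0.009
grasp_force: 58.8
```

```bash
cat > s.py <<'E'
from h import *
np.set_printoptions(precision=3,suppress=True)
o=bot.get_obs(); M=R.from_quat(o["tool_rot"]).as_matrix()
print(o["clock"],o["eef_pos"],o["joint_pos"],"F",o["ft_force"],"T",o["ft_torque"],o["grip_width"]);print(M)
E
python3 s.py
```

```text
6.3 [0.373 0.071 0.516] [0.187 0.108 0.698 2.148 0.    1.502] F [ 0.402  0.311 -1.697] T [ 0.055 -0.066 -0.074] 0.009048450687748082
[[-0.253  0.967  0.012]
 [ 0.967  0.253  0.002]
 [-0.001  0.012 -1.   ]]
```

carry_out --increments '[0.5,0,0,-2,0,0.5,0,0,-2,0,0.5,0,0,-2,0,0.5,0,0,-2,0,0.5,0,0,0,0]'

```text
clock: 6.92
eef_pos: [0.3678, 0.0696, 0.5369]
tool_rot: [0.611, 0.791, 0.026, 0.023]
ft_force: [0.5, 0.1, -2.0]
grip_width: 0.0089
grasp_force: 58.8
```

```bash
python3 s.py
```

```text
6.925 [0.368 0.07  0.537] [0.187 0.074 0.723 2.149 0.    1.502] F [ 0.536  0.101 -1.957] T [-0.004  0.096 -0.002] 0.008871625000374845
[[-0.253  0.965  0.069]
 [ 0.967  0.253  0.013]
 [-0.005  0.07  -0.998]]
```

carry_out --increments '[0.5,0,0,-6,0,0.5,0,0,-6,0,0.5,0,0,-6,0,0.5,0,0,-6,0,0.5,0,0,0,0]'

```text
clock: 7.55
eef_pos: [0.3426, 0.0648, 0.6005]
tool_rot: [0.606, 0.786, 0.092, 0.082]
ft_force: [0.2, -0.6, -1.6]
grip_width: 0.0097
grasp_force: 58.7
```

```bash
python3 s.py
```

```text
7.55 [0.343 0.065 0.6  ] [ 0.187 -0.037  0.789  2.149 -0.     1.502] F [ 0.236 -0.605 -1.621] T [-0.019  0.345  0.027] 0.009659255013924149
[[-0.251  0.938  0.24 ]
 [ 0.968  0.248  0.045]
 [-0.017  0.244 -0.97 ]]
```

carry_out --increments '[0.5,0,0,-6,0,0.5,0,0,-6,0,0.5,0,0,-6,0,0.5,0,0,-6,0,0.5,0,0,0,0]'

```text
clock: 8.18
eef_pos: [0.2988, 0.0566, 0.6588]
tool_rot: [0.598, 0.774, 0.155, 0.138]
ft_force: [0.3, -0.2, -1.0]
grip_width: 0.0093
grasp_force: 59.1
```

```bash
python3 s.py
```

```text
8.175 [0.299 0.057 0.659] [ 0.187 -0.164  0.834  2.149  0.     1.502] F [ 0.297 -0.216 -1.028] T [-0.049  0.553  0.008] 0.009292427158103278
[[-0.247  0.883  0.399]
 [ 0.969  0.237  0.076]
 [-0.028  0.405 -0.914]]
```

carry_out --increments '[0.5,0,0,-5,0,0.5,0,0,-5,0,0.5,0,0,-5,0,0.5,0,0,0,0,0.5,0,0,0,0]'

```text
clock: 8.8
eef_pos: [0.2649, 0.0501, 0.6887]
tool_rot: [0.591, 0.765, 0.191, 0.17]
ft_force: [-0.2, 0.8, -1.8]
grip_width: 0.0091
grasp_force: 59.1
```

```bash
python3 s.py; python3 - <<'E'
from h import *
np.set_printoptions(precision=3,suppress=True)
ps=[bot.camera(c) for c in ("scene","side","wrist")]
for p in ps: 
    for n in ("drive_seat","pilot_tip","dispenser","handle_foot","handle_grip"): print(n,[(w(p,d["xyz"]),round(d["p"],2)) for d in bot.place_of(p,n)])
cv2.imwrite("pics/w2.png",ps[2]["pixels"])
M=R.from_quat(bot.get_obs()["tool_rot"]).as_matrix()
# body yaw of dispenser from scene: left-side plane fit
p=ps[0]; X,_=cloud(p,np.ones((400,640),bool))
s=X[(X[:,2]>.02)&(X[:,2]<.12)&(X[:,0]>.42)&(X[:,0]<.6)&(X[:,1]>-.06)&(X[:,1]<.03)]
c=np.median(s,0)
for i in range(5):
    q=s if i==0 else s[abs((s-c)@n)<.004]; c=q.mean(0); n=np.linalg.svd(q-c,full_matrices=False)[2][2]
print("side plane",len(q),c,n, np.degrees(np.arctan2(-n[0]*np.sign(n[1]),abs(n[1]))))
# depth-based collar/face plane with side cam
p=ps[1]; X,uv=cloud(p,np.ones((400,640),bool))
E
```

```text
8.8 [0.265 0.05  0.689] [ 0.187 -0.246  0.85   2.149  0.     1.502] F [-0.169  0.773 -1.782] T [-0.157  0.662  0.009] 0.009149580096955951
[[-0.244  0.839  0.486]
 [ 0.969  0.229  0.092]
 [-0.034  0.493 -0.869]]
drive_seat [(array([ 0.517, -0.071,  0.146]), 0.67)]
pilot_tip [(array([ 0.504, -0.075,  0.168]), 0.57)]
dispenser [(array([ 0.517, -0.069, -0.   ]), 0.85), (array([ 0.418, -0.578,  0.   ]), 0.74)]
handle_foot [(array([0.283, 0.052, 0.655]), 0.9), (array([ 0.391, -0.097,  0.001]), 0.59), (array([ 0.484,  0.297, -0.002]), 0.55)]
handle_grip [(array([0.482, 0.295, 0.059]), 0.87)]
drive_seat [(array([ 0.519, -0.069,  0.146]), 0.56), (array([ 0.422, -0.577,  0.107]), 0.49)]
pilot_tip [(array([ 0.409, -0.579,  0.126]), 0.52), (array([ 0.505, -0.071,  0.172]), 0.47)]
dispenser [(array([ 0.516, -0.067,  0.002]), 0.74), (array([ 0.422, -0.576, -0.002]), 0.64)]
handle_foot [(array([0.285, 0.054, 0.65 ]), 0.82), (array([0.483, 0.293, 0.003]), 0.71)]
handle_grip [(array([0.258, 0.051, 0.703]), 0.88), (array([0.489, 0.294, 0.058]), 0.68)]
drive_seat [(array([ 0.515, -0.07 ,  0.148]), 0.8)]
pilot_tip [(array([ 0.504, -0.064,  0.17 ]), 0.73), (array([ 0.515, -0.066,  0.002]), 0.44)]
dispenser [(array([ 0.421, -0.581,  0.003]), 0.69), (array([ 0.515, -0.067,  0.002]), 0.57)]
handle_foot []
handle_grip [(array([0.483, 0.293, 0.052]), 0.78), (array([0.259, 0.046, 0.703]), 0.6)]
side plane 1468 [ 0.523 -0.006  0.07 ] [-0.197  0.98   0.003] 11.367841736051489
```

View pics/w2.png

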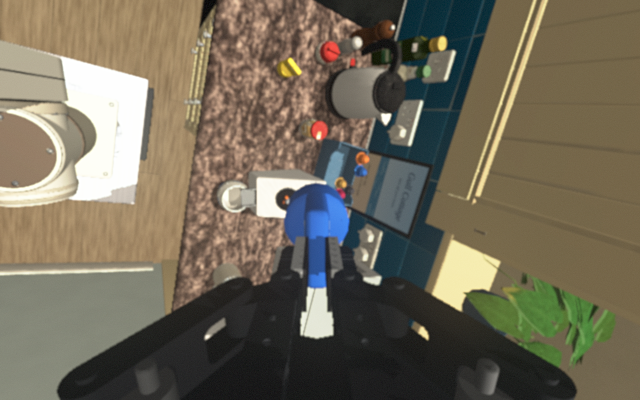

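carry_out --increments '[0.5,-1,-0.95,4.76,0,0.5,-1,-0.95,4.76,0,0.5,-1,-0.95,4.76,0,0.5,-1,-0.95,4.76,0,0.5,-1,-0.95,4.76,0]'

```text
clock: 10.32
eef_pos: [0.3532, 0.0123, 0.4583]
tool_rot: [0.591, 0.765, 0.191, 0.17]
ft_force: [0.6, 0.2, 0.2]
grip_width: 0.0092
grasp_force: 59.1
```

```bash
python3 s.py; python3 - <<'E'
from h import *
np.set_printoptions(precision=3,suppress=True)
p=bot.camera("wrist"); S=np.array([.517,-.07,.145])
for n in ("drive_seat","pilot_tip"): print(n,[(w(p,d["xyz"]),round(d["p"],2)) for d in bot.place_of(p,n)])
u=px(p,S)[0]; print("seat px",u, "eye",p["eye"])
a,b=u.astype(int); r=60; g=p["pixels"][max(0,b-r):b+r,max(0,a-r):a+r]
cv2.imwrite("pics/w3.png",np.hstack([cv2.resize(g,(400,400),interpolation=cv2.INTER_CUBIC),cv2.resize(p["pixels"],(400,250)) if 0 else cv2.copyMakeBorder(cv2.resize(p["pixels"],(400,250)),0,150,0,0,0)]))
E
```

```text
10.325 [0.353 0.012 0.458] [-0.099 -0.456 -0.062  1.465  0.14   1.252] F [0.566 0.174 0.156] T [-0.035  0.609  0.01 ] 0.009166744753067254
[[-0.244  0.839  0.486]
 [ 0.969  0.229  0.092]
 [-0.034  0.493 -0.869]]
drive_seat [(array([ 0.518, -0.067,  0.144]), 0.55)]
pilot_tip [(array([ 0.504, -0.071,  0.173]), 0.46)]
seat px [298.447 211.137] eye [0.248 0.068 0.609]
```

View pics/w3.png

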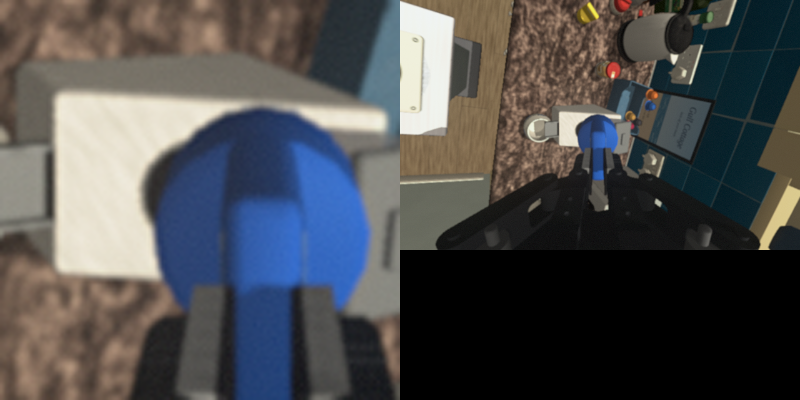

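carry_out --increments '[0.5,-4.5,-0.93,2.5,0,0.5,-4.5,-0.93,2.5,0,0.5,-4.5,-0.93,2.5,0,0.5,-4.5,-0.93,2.5,0,0.5,0,0,0,0]'

```text
clock: 11.1
eef_pos: [0.4159, -0.1643, 0.362]
tool_rot: [0.592, 0.764, 0.191, 0.17]
ft_force: [-0.8, 1.7, -1.3]
grip_width: 0.0094
grasp_force: 59.0
```

```bash
python3 s.py; cat > rect.py <<'E'
from h import *
np.set_printoptions(precision=3,suppress=True)
def rectify(p,S,yaw,tilt=np.pi/6,h=0,half=.05,n=400):
    "orthographic view of plane normal to shaft at S+h*z; image up = uphill, right = viewer's right"
    ax=np.array([-np.sin(tilt)*np.cos(yaw),-np.sin(tilt)*np.sin(yaw),np.cos(tilt)])
    rgt=np.array([np.sin(yaw),-np.cos(yaw),0]); up=np.cross(ax,rgt)
    g=np.linspace(-half,half,n); G,V=np.meshgrid(g,-g)
    P=S+h*ax+G[...,None]*rgt+V[...,None]*up
    q=px(p,P.reshape(-1,3)).astype(np.float32).reshape(n,n,2)
    return cv2.remap(p["pixels"],q[...,0],q[...,1],cv2.INTER_CUBIC)
E
python3 - <<'E'
from rect import *
p=bot.camera("wrist"); S=np.array([.517,-.07,.145])
for n in ("drive_seat","pilot_tip"): print(n,[(w(p,d["xyz"]),round(d["p"],2)) for d in bot.place_of(p,n)])
u=px(p,S)[0]; print("seat px",u)
a,b=u.astype(int); r=50; g=p["pixels"][max(0,b-r):b+r,max(0,a-r):a+r]
cv2.imwrite("pics/w4.png",np.hstack([cv2.resize(g,(400,400),interpolation=cv2.INTER_CUBIC),rectify(p,S,np.radians(11))]))
E
```

```text
11.1 [ 0.416 -0.164  0.362] [-0.659 -0.222 -0.168  1.262  0.377  0.73 ] F [-0.821  1.656 -1.319] T [-0.042  0.718  0.056] 0.009360614688279208
[[-0.241  0.84   0.486]
 [ 0.97   0.226  0.09 ]
 [-0.035  0.493 -0.869]]
drive_seat [(array([ 0.516, -0.067,  0.146]), 0.85)]
pilot_tip [(array([ 0.502, -0.07 ,  0.169]), 0.69)]
seat px [316.373 114.075]
```

View pics/w4.png

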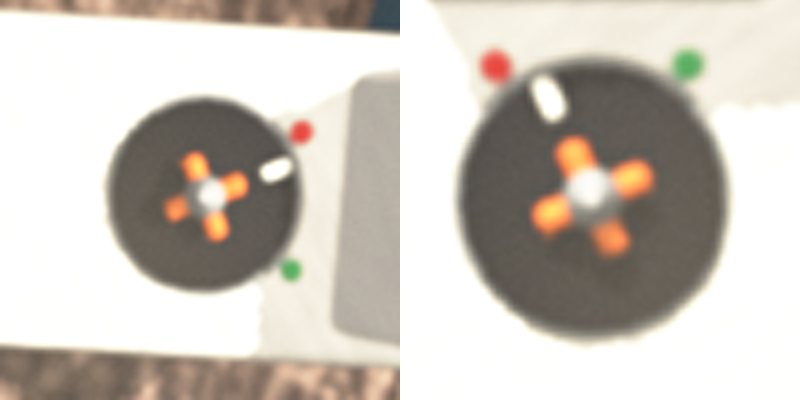

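Rectified view on the right: collar centre (594,200), pointer at (549,97), i.e. 23.6° left of uphill. The red dot is at (496,66) and the green dot at (688,66), so drive ≈ 0.21 rad. I'll line up over the shaft with the tool's y axis along the pointer.

carry_out --increments '[0.5,2.53,0,3,0,0.5,2.53,0,3,0,0.5,2.53,-0.1,3,0,0.5,0,0,0,-0.175,0.5,0,0,0,-0.175]'

```text
clock: 11.88
eef_pos: [0.4395, -0.0776, 0.2825]
tool_rot: [0.444, 0.858, 0.159, 0.203]
ft_force: [0.6, -0.4, -1.4]
grip_width: 0.0093
grasp_force: 59.1
```

carry_out --increments '[0.5,0,0,2,0,0.5,0,0,2,0,0.5,0,0,2,0,0.5,0,0,0,0,0.5,0,0,0,0]'

```text
clock: 12.5
eef_pos: [0.4687, -0.0735, 0.2299]
tool_rot: [0.448, 0.856, 0.159, 0.202]
ft_force: [0.3, -0.7, -1.0]
grip_width: 0.0094
grasp_force: 59.1
```

```bash
python3 s.py; cat > chk.py <<'E'
from rect import *
S=np.array([.5167,-.0685,.145]); yaw=np.radians(11)
zs=np.array([-.5*np.cos(yaw),-.5*np.sin(yaw),.866]); rg=np.array([np.sin(yaw),-np.cos(yaw),0]); up=np.cross(zs,rg)
o=bot.get_obs(); M=R.from_quat(o["tool_rot"]).as_matrix(); t=o["eef_pos"]
d=t-S; print("TCP in shaft frame rgt/up/z mm",np.array([d@rg,d@up,d@zs])*1e3,"ang",np.degrees(np.arctan2(M[:,1]@rg,M[:,1]@up)),"tilt err",np.arccos(-M[:,2]@zs))
def hand(p):
    B=blue(p,t,0)
    if len(B)<10: return
    L=(B-t)@M*1e3; hub=L[(L[:,2]>-2)&(L[:,2]<40)]
    wing=L[(L[:,2]<0)]
    print("n",len(L),"x",np.percentile(L[:,0],[1,99]),"y",np.percentile(L[:,1],[1,99]),"z",np.percentile(L[:,2],[1,99]))
    # circle/cylinder fit of hub side
    h=L[(L[:,2]>8)&(L[:,2]<34)]
    if len(h)>15:
        from scipy.optimize import least_squares
        f=least_squares(lambda c:np.hypot(h[:,0]-c[0],h[:,1]-c[1])-23.5,[0,0],loss="soft_l1"); print(" hub side",len(h),"centre",f.x,"rms",np.sqrt(np.mean(f.fun**2)))
if __name__=="__main__":
    for c in ("scene","side","wrist"):
        p=bot.camera(c); print(c); hand(p)
        print([(M.T@(w(p,d["xyz"])-t)*1e3,d["p"]) for d in bot.place_of(p,"handle_foot")[:2] if np.linalg.norm(w(p,d["xyz"])-t)<.08])
        if c=="scene":
            u=px(p,S)[0].astype(int); a=p["pixels"][u[1]-60:u[1]+40,u[0]-50:u[0]+50]
        if c=="side": u=px(p,S)[0].astype(int); b=p["pixels"][u[1]-60:u[1]+40,u[0]-50:u[0]+50]
    cv2.imwrite("pics/c1.png",np.hstack([cv2.resize(k,(400,400),interpolation=cv2.INTER_CUBIC) for k in (a,b)]))
E
python3 chk.py
```

```text
12.5 [ 0.469 -0.073  0.23 ] [-0.332 -0.205 -0.508  0.805  0.249  0.69 ] F [ 0.277 -0.738 -1.003] T [-0.18   0.665 -0.004] 0.009406391009607246
[[-0.518  0.702  0.489]
 [ 0.831  0.549  0.092]
 [-0.204  0.454 -0.868]]
TCP in shaft frame rgt/up/z mm [-4.266  0.862 97.577] ang -23.872086056438445 tilt err 0.007979196087690908
scene
n 368 x [-20.074  24.768] y [ 0.98  25.676] z [-35.564  35.501]
 hub side 142 centre [-0.362  0.128] rms 1.4858601983872832
[(array([ 1.045, -1.71 , 36.524]), 0.7)]
side
n 145 x [-19.797  27.337] y [-18.787  19.398] z [-52.316  32.608]
 hub side 51 centre [-2.861 -0.763] rms 3.7389615557475326
[(array([-2.231, -3.481, 43.4  ]), 0.47)]
wrist
n 2866 x [-21.91   24.147] y [-22.42   18.967] z [-43.073  17.413]
 hub side 291 centre [ 0.407 -3.754] rms 2.1377429286205363
[]
```

View pics/c1.png

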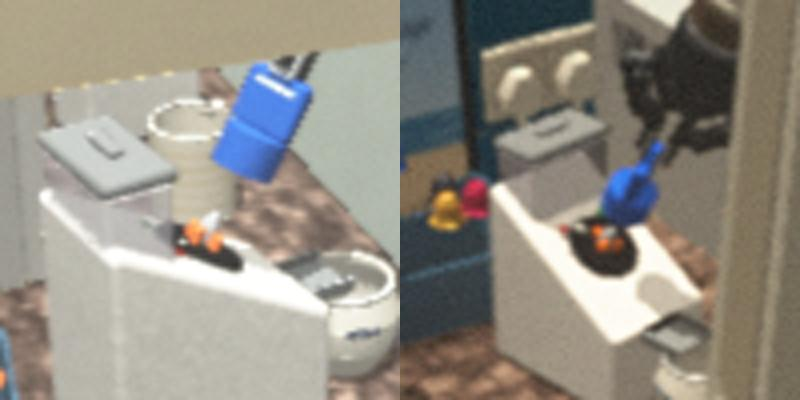

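carry_out --increments '[0.5,-0.36,-0.26,0,0,0.5,0,0,1.2,0,0.5,0,0,1.2,0,0.5,0,0,0,0,0.5,0,0,0,0]'

```text
clock: 13.42
eef_pos: [0.4795, -0.0759, 0.2059]
tool_rot: [0.448, 0.857, 0.159, 0.2]
ft_force: [0.9, 0.6, -1.6]
grip_width: 0.0091
grasp_force: 59.1
```

```bash
python3 chk.py; python3 - <<'E'
from chk import *
# pilot tip / teeth estimate compared: orange centroid in scene & side
for c in ("scene","side"):
    p=bot.camera(c); g=cv2.cvtColor(p["pixels"],cv2.COLOR_BGR2HSV).astype(int)
    X,uv=cloud(p,(g[...,0]<16)&(g[...,0]>4)&(g[...,1]>150)&(g[...,2]>120)); s=np.linalg.norm(X-S,axis=1)<.04
    Q=X[s]-S; print(c,len(Q),np.c_[Q@rg,Q@up,Q@zs].mean(0)*1e3 if len(Q) else 0)
    f=t+M[:,2]*.036; print("foot px",px(p,f),"tip px",px(p,S+.024*zs),"tip nets",[(px(p,w(p,d["xyz"])),((w(p,d["xyz"])-S)@np.c_[rg,up,zs]*1e3)) for d in bot.place_of(p,"pilot_tip")+bot.place_of(p,"drive_seat")])
E
```

```text
TCP in shaft frame rgt/up/z mm [ 0.207 -2.359 71.733] ang -23.759441957558227 tilt err 0.009757268757047277
scene
n 362 x [-20.534  25.283] y [-0.086 25.506] z [-35.718  35.265]
 hub side 137 centre [0.216 0.109] rms 1.5897452187348031
[(array([ 1.631, -2.016, 37.751]), 0.86)]
side
n 145 x [-25.031  26.477] y [-18.467  20.777] z [-47.607  33.92 ]
 hub side 43 centre [-2.744 -1.697] rms 2.98599409237298
[(array([-2.574,  0.079, 44.247]), 0.6)]
wrist
n 2988 x [-22.104  23.852] y [-21.126  20.599] z [-43.772  18.971]
 hub side 159 centre [-0.797 -1.004] rms 0.8399508039208978
[]
TCP in shaft frame rgt/up/z mm [ 0.501 -1.838 72.319] ang -23.76904900479353 tilt err 0.009100750602502016
scene 19 [-5.512  7.1    3.723]
foot px [[339.951 203.979]] tip px [[337.678 207.746]] tip nets [(array([[337.402, 206.295]]), array([ 1.71 ,  1.812, 27.403])), (array([[334.075, 215.102]]), array([ 2.075, -1.398, -0.331]))]
side 11 [-6.923  4.349  5.912]
foot px [[306.651 188.329]] tip px [[305.099 189.936]] tip nets [(array([[305.154, 188.841]]), array([ 0.866,  2.533, 27.261])), (array([[422.149, 175.83 ]]), array([ 480.261, -187.163,   85.006])), (array([[303.075, 193.264]]), array([1.33 , 1.252, 0.414])), (array([[419.137, 178.144]]), array([ 483.093, -182.797,   62.495]))]
```

View pics/c1.png

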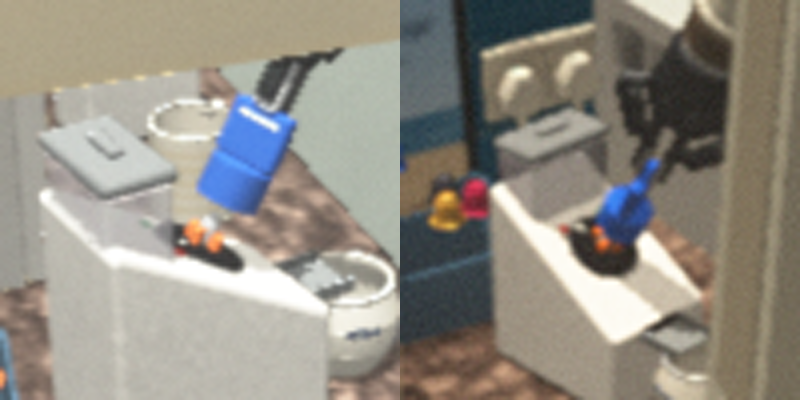

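carry_out --increments '[0.5,-0.18,0.24,0,0,0.5,0,0,0.6,0,0.5,0,0,0.6,0,0.5,0,0,0.4,0,0.5,0,0,0,0]'

```text
clock: 14.65
eef_pos: [0.4898, -0.0746, 0.1932]
tool_rot: [0.448, 0.857, 0.159, 0.2]
ft_force: [-0.5, 0.2, -1.4]
grip_width: 0.0091
grasp_force: 59.1
```

```bash
cat > f.py <<'E'
from rect import *
from chk import *
print("clk",o["clock"],"F rgt/up/z",np.array([o["ft_force"]@v for v in (rg,up,zs)]),"T",np.array([o["ft_torque"]@v for v in (rg,up,zs)]),o["grip_width"])
E
python3 f.py
```

```text
TCP in shaft frame rgt/up/z mm [ 0.885  0.181 55.526] ang -23.757229885794686 tilt err 0.010013181914798048
clk 14.65 F rgt/up/z [-0.29  -1.06  -1.001] T [-0.692  0.002  0.011] 0.009098587111716917
```

carry_out --increments '[0.5,0,0,0.3,0,0.5,0,0,0.2,0,0.5,0,0,0.2,0,0.5,0,0,0,0,0.5,0,0,0,0]'

```text
clock: 15.28
eef_pos: [0.4934, -0.0742, 0.1879]
tool_rot: [0.448, 0.856, 0.159, 0.201]
ft_force: [0.2, 0.4, -2.8]
grip_width: 0.0096
grasp_force: 59.0
```

```bash
python3 f.py
```

```text
TCP in shaft frame rgt/up/z mm [ 1.147  0.698 49.087] ang -23.758844904976435 tilt err 0.009345094983374642
clk 15.275 F rgt/up/z [-0.397 -1.126 -2.546] T [-0.733  0.04   0.008] 0.009551052755479593
```

carry_out --increments '[0.5,0,0,0.2,0,0.5,0,0,0.2,0,0.5,0,0,0.2,0,0.5,0,0,0,0,0.5,0,0,0,0]'

```text
clock: 15.9
eef_pos: [0.4963, -0.0736, 0.1825]
tool_rot: [0.448, 0.856, 0.159, 0.201]
ft_force: [0.8, 0.6, -2.3]
grip_width: 0.0095
grasp_force: 59.0
```

```bash
python3 f.py
```

```text
TCP in shaft frame rgt/up/z mm [ 1.117  0.592 43.007] ang -23.759697441086963 tilt err 0.009431539115659318
clk 15.9 F rgt/up/z [-0.441 -0.364 -2.487] T [-0.663  0.047 -0.035] 0.009477043103327878
```

carry_out --increments '[0.5,0,0,0.2,0,0.5,0,0,0.2,0,0.5,0,0,0.15,0,0.5,0,0,0.1,0,0.5,0,0,0,0]'

```text
clock: 16.52
eef_pos: [0.499, -0.0733, 0.1779]
tool_rot: [0.449, 0.856, 0.159, 0.201]
ft_force: [-10.0, -0.3, 10.1]
grip_width: 0.0089
grasp_force: 64.5
```

```bash
python3 f.py
```

```text
TCP in shaft frame rgt/up/z mm [ 1.288  0.597 37.629] ang -23.73736426890325 tilt err 0.009455689220807728
clk 16.525 F rgt/up/z [-1.588 -3.493 13.709] T [-1.458  0.321 -0.049] 0.008929502500548999
```

carry_out --increments '[0.5,0,0,0.1,0,0.5,0,0,0,0,0.5,0,0,0,0,0.5,0,0,0,0,0.5,0,0,0,0]'

```text
clock: 17.15
eef_pos: [0.4993, -0.0733, 0.1779]
tool_rot: [0.449, 0.856, 0.159, 0.201]
ft_force: [-16.8, -0.6, 15.6]
grip_width: 0.0091
grasp_force: 66.9
```

```bash
python3 f.py; python3 - <<'E'
from chk import *
for c in ("scene","side"):
    p=bot.camera(c); print(c); hand(p)
    for d in bot.place_of(p,"handle_foot"):
        X=w(p,d["xyz"])-S
        if np.linalg.norm(X)<.06: print([X@rg*1e3,X@up*1e3,X@zs*1e3],d["p"])
E
```

```text
TCP in shaft frame rgt/up/z mm [ 1.421  0.875 37.458] ang -23.733593203272157 tilt err 0.009219128709183563
clk 17.15 F rgt/up/z [-2.606 -6.574 21.806] T [-1.961  0.457  0.024] 0.009078228794765294
TCP in shaft frame rgt/up/z mm [ 1.421  0.875 37.458] ang -23.733593203272157 tilt err 0.009219128709183563
scene
n 365 x [-19.922  25.512] y [ 0.571 25.536] z [-35.862  36.415]
 hub side 134 centre [0.568 0.204] rms 1.5927845917848624
[np.float64(4.349930948027475), np.float64(-2.5609990421166113), np.float64(-2.629207427550663)] 0.61
side
n 129 x [-15.041  29.23 ] y [-18.893  20.971] z [-57.219  38.742]
 hub side 44 centre [-2.21  -0.352] rms 5.520389216943127
[np.float64(0.879779397322962), np.float64(-0.6517948858336475), np.float64(-7.090032265358609)] 0.74
```

Forces rise with no further motion, so the handle is meshed and home. (The image shown was stale.) Now I'll turn it clockwise.

carry_out --increments '[0.5,0,0,0,0.1,0.5,0,0,0,0.1,0.5,0,0,0,0.1,0.5,0,0,0,0,0.5,0,0,0,0]'

```text
clock: 17.98
eef_pos: [0.4992, -0.0731, 0.1779]
tool_rot: [0.572, 0.78, 0.187, 0.175]
ft_force: [-17.6, -0.8, 15.9]
grip_width: 0.0092
grasp_force: 67.3
```

```bash
python3 f.py
```

```text
TCP in shaft frame rgt/up/z mm [ 1.156  0.824 37.469] ang -6.553129004703709 tilt err 0.009012001656700111
clk 17.975 F rgt/up/z [-2.613 -7.098 22.504] T [-1.953  0.659  0.038] 0.009216112518089684
```

carry_out --increments '[0.5,0,0,0,0.12,0.5,0,0,0,0.12,0.5,0,0,0,0.12,0.5,0,0,0,0.12,0.5,0,0,0,0]'

```text
clock: 18.6
eef_pos: [0.4992, -0.0726, 0.1779]
tool_rot: [0.74, 0.621, 0.224, 0.125]
ft_force: [-18.9, 0.4, 17.0]
grip_width: 0.0091
grasp_force: 67.3
```

```bash
python3 f.py
```

```text
TCP in shaft frame rgt/up/z mm [ 0.729  0.947 37.49 ] ang 20.974581071395185 tilt err 0.008532887426495758
clk 18.6 F rgt/up/z [-4.044 -7.466 23.983] T [-1.934  0.854  0.006] 0.009102858644273733
```

carry_out --increments '[0.5,0,0,0,0.1,0.5,0,0,0,0.1,0.5,0,0,0,0.08,0.5,0,0,0,0,0.5,0,0,0,0]'

```text
clock: 19.23
eef_pos: [0.4994, -0.0725, 0.1781]
tool_rot: [0.82, 0.512, 0.239, 0.093]
ft_force: [-16.9, 2.0, 16.9]
grip_width: 0.0091
grasp_force: 67.1
```

```bash
python3 f.py
```

```text
TCP in shaft frame rgt/up/z mm [ 0.588  1.198 37.474] ang 36.964227620952315 tilt err 0.008194458960805576
clk 19.225 F rgt/up/z [-5.171 -5.59  22.694] T [-1.741  0.945  0.014] 0.009102228740492272
```

carry_out --increments '[0.5,0,0,0,0.06,0.5,0,0,0,0.06,0.5,0,0,0,0.06,0.5,0,0,0,0,0.5,0,0,0,0]'

```text
clock: 19.85
eef_pos: [0.5003, -0.0727, 0.1784]
tool_rot: [0.862, 0.437, 0.247, 0.072]
ft_force: [-12.5, 1.4, 14.1]
grip_width: 0.0096
grasp_force: 66.4
```

```bash
python3 f.py
```

```text
TCP in shaft frame rgt/up/z mm [ 1.01   2.05  37.375] ang 47.22341864299693 tilt err 0.0077799241714404605
clk 19.85 F rgt/up/z [-3.746 -3.383 18.215] T [-1.275  0.682  0.221] 0.009593105802320897
```

carry_out --increments '[0.5,0,0,0,0.05,0.5,0,0,0,0,0.5,0,0,0,0,3.5,0,0,0,0,3.5,0,0,0,0]'

```text
clock: 20.48
eef_pos: [0.5005, -0.0731, 0.1766]
tool_rot: [0.873, 0.415, 0.248, 0.065]
ft_force: [-0.9, 0.2, -0.0]
grip_width: 0.0348
grasp_force: 0.0
```

```bash
python3 f.py
```

```text
TCP in shaft frame rgt/up/z mm [ 1.438  1.297 35.753] ang 50.13667209065713 tilt err 0.008748187149038616
clk 20.475 F rgt/up/z [-0.335 -0.771  0.444] T [-0.509  0.019 -0.038] 0.034766064617167414
```

carry_out --increments '[3.5,0,0,0,0,3.5,0,0,0,0,3.5,0,0,-1,0,3.5,0,0,-2,0,3.5,0,0,-3,0]'

```text
clock: 21.1
eef_pos: [0.4699, -0.0783, 0.2284]
tool_rot: [0.873, 0.415, 0.247, 0.064]
ft_force: [1.2, -0.5, 1.0]
grip_width: 0.035
grasp_force: 0.0
```

carry_out --increments '[3.5,0,0,-4,0,3.5,0,0,-4,0,3.5,0,0,-4,0,3.5,0,0,-3,0,3.5,0,0,0,0]'

```text
clock: 21.72
eef_pos: [0.3984, -0.0931, 0.3619]
tool_rot: [0.873, 0.414, 0.249, 0.067]
ft_force: [0.9, -0.6, -1.0]
grip_width: 0.0349
grasp_force: 0.0
```

```bash
python3 f.py; python3 - <<'E'
from chk import *
p=bot.camera("wrist"); 
r=lambda h:rectify(p,S,yaw,h=h)
cv2.imwrite("pics/w5.png",np.hstack([r(0),r(.074)]))
L=None
for c in ("wrist","scene","side"):
    q=p if c=="wrist" else bot.camera(c)
    B=blue(q,S[:2]-.0*zs[:2]); B=B[np.linalg.norm(B-S-.037*zs,axis=1)<.06]; D=(B-S)@np.c_[rg,up,zs]*1e3
    T=D[D[:,2]>np.percentile(D[:,2],99)-5]
    print(c,len(D),"z",np.percentile(D[:,2],[1,50,99]), "top",len(T),T.mean(0),cv2.minAreaRect(T[:,:2].astype(np.float32)) if len(T)>5 else 0)
    print([(w(q,d["xyz"])-S)@np.c_[rg,up,zs]*1e3 for d in bot.place_of(q,"handle_foot")+bot.place_of(q,"handle_grip") if np.linalg.norm(w(q,d["xyz"])-S)<.1])
E
```

```text
TCP in shaft frame rgt/up/z mm [  1.603   3.789 248.286] ang 50.11580031723586 tilt err 0.009388611930771467
clk 21.725 F rgt/up/z [ 0.765  0.185 -1.222] T [-0.522 -0.011 -0.01 ] 0.03487837691395795
TCP in shaft frame rgt/up/z mm [  1.603   3.789 248.286] ang 50.11580031723586 tilt err 0.009388611930771467
wrist 918 z [-0.65  32.225 74.988] top 334 [-1.933  2.653 73.063] ((-1.0595903396606445, 1.4816226959228516), (13.645007133483887, 44.763916015625), 44.82112503051758)
[array([ 2.495,  2.738, -2.647]), array([ 4.474,  1.451, 51.521])]
scene 260 z [ 0.917 25.743 73.667] top 17 [-11.843  10.32   72.032] ((-8.110877990722656, 4.483560562133789), (9.84695816040039, 39.70915985107422), 35.59788513183594)
[array([ 2.923, -1.204, -0.651]), array([-1.893,  0.932, 56.537])]
side 136 z [-0.739 33.353 78.566] top 15 [-8.027  2.669 76.727] ((-8.470430374145508, 1.9846410751342773), (12.171036720275879, 31.20522117614746), 31.518686294555664)
[array([ 0.807,  0.513, -7.501]), array([-3.089,  1.375, 54.461])]
```

View pics/w5.png

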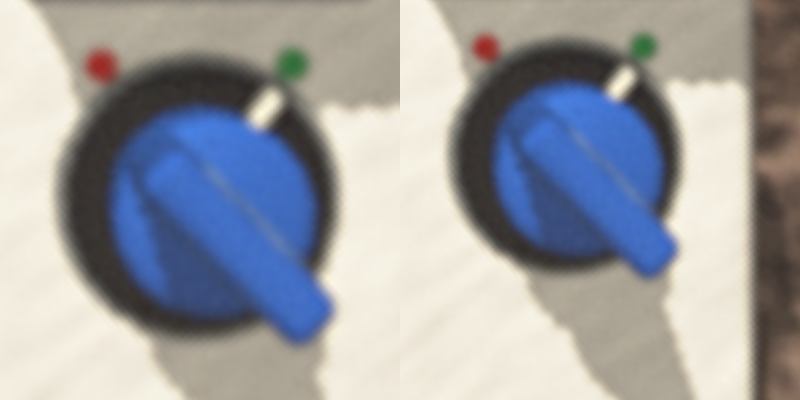

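The pointer (265,108) lines up with the green dot (292,65), about 36° right of uphill. The handle top is about 74 mm above the seat, so it is home, and the gripper is clear. I'm handing in.

```bash
python3 -c "
from workcell import bot
print(bot.job_done())"
```

```text
the job is handed in; nothing more can be done
None
```

The blue handle is meshed and fully home on the drive, turned clockwise to its stop at the green dot and let go; I handed the job in at about 22 s, and no verdict came back.

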